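# Roll the amber sample vial into the reader's cradle

## Robot

A 6-joint arm with a two-finger parallel gripper is mounted at the origin on the work surface. World frame = base frame: x ahead of the robot, y to its left, z up, the work surface at z = 0. Lengths are in m, angles in rad, forces in N, time in s.
With the tool pointing down it reaches from about 0.275 to 0.775 m from the base axis. Payload 14.6 kg.
Tool frame: the origin (TCP) lies between the finger pads; the fingertips stand 8 mm ahead of it and the grasp point (between the pads) lies 11 mm behind it; z points along the fingers, y is the direction in which the jaws open and shut (so a half turn about z gives the same grasp; the last joint's range is limited). The gripper opens to 85 mm and grips with 20 to 120 N. Pads are 22 mm wide; open, the fingers measure 114 mm over their backs; the gripper's body (76 mm by 85 mm) begins 54 mm behind the grasp point. The pads swing forward as they close: fully open they stand 13 mm farther back than shut.
Start: joints at [1.136, 0.263, -0.048, 1.259, 0, 1.415], TCP at [0.145, 0.505, 0.239] pointing down, gripper open.
Joint ranges: [-2.65, 2.65], [-0.89, 1.7], [-1.18, 1.37], [-2.13, 2.11], [-1.35, 1.29], [-3.14, 3.14]. Speed limits (rad/s): [1.89, 1.89, 2.57, 2.79, 3.14, 3.14].

## Interface

Orientations are given as a unit quaternion [x, y, z, w].
In Python, from cell import bot gives the robot as it stands. The module is installed in compiled form; this text tells all that it offers.
- The arm moves only by the tool jog_arm, never from a script. Its argument "commands" is one flat list of numbers, 7 for each row, row after row: the shift along the tool's x, y, z in mm, then the turn, a rotation vector about the tool's x, y, z in degrees, then the finger opening in mm, from 0 to 85.4. In form: [dx, dy, dz, ax, ay, az, hand, dx, dy, dz, ax, ay, az, hand, ...]. A call has 1 to 5 rows; each row is the pose to reach, as a shift and turn from the pose commanded when the call began, along the tool's axes at that moment; what a row does not reach only later rows make up. A row lasts 1/8 s, in which the tool goes at most 62.5 mm and 10.7 degrees, less where a joint would pass 70% of its speed; a pose out of reach is approached as far as the arm can. A call with a gripper value outside its range is refused whole. The fingers move at their own pace and stop on an object; "force" is the grip in N (left out, the last holds). Time passes only in rows, so rows that repeat a pose let the fingers close. It gives the time, the measured TCP pose, the force and the opening at its end, in the units of the state.
- bot.observe(): the state, without advancing time (a new reading comes with each control period).
- bot.snapshot(name): name is "scene" or "side" or "wrist"; returns a dict with "pixels" (400x640x3 uint8, red, green, blue), "vertical_fov" (degrees; the focal length in pixels is half the picture's height over the tangent of half this angle, whatever the lens; pixels are square), "cx", "cy" (the principal point, pixels), "extrinsics" (4x4, takes a point from world to camera coordinates); the wrist camera has in their place "T_tool_cam" (4x4, takes a point from camera to tool coordinates, whose origin is the TCP and whose axes are the flange's). Camera axes: x right, y up, looking along -z (the intrinsics and any distortion apply to the point x, -y, -z); pixel columns grow to the right and rows downward; lengths in m; the calibration is good to about 2 mm. A picture is of the moment at which its call begins: read the wrist's pose just before it. There is no depth.
- bot.hand_in(): hands the job in, once; it reports no verdict.
The state is a dict: "clock": time; "qpos": joint angles; "dq": joint speeds; "tau": joint torques, N m; "tool_pos": TCP position; "orientation": TCP orientation; "wrist_force": force on the tool from outside, world axes, zero at the start; "torque": the same for the moment, N m; "grip_width": finger opening in m.
Only numpy, scipy, OpenCV 4.12 (cv2) and the standard library are available. Lean on these libraries where they do the work, as an engineer would, in place of code of your own. Each camera call takes 0.05 s, during which the arm holds its last target.

## Task

Pick up the orange paddle by its yellow handle and, with its blade, gently roll the amber vial along its lane of the white rack until it drops into the blue cradle against the grey end block. Do not touch the amber vial with the gripper, and leave the green vial in the other lane where it is. Then stand the paddle upright on the bench again, off the rack, and let go.

Things in the scene. Friction and masses are not known exactly. Their poses are not given: they have to be found in the camera images.
- rack: fixed white rack, 165 mm (x) by 334 mm (y). Origin midway between its two lanes, at bench level; z up. Lanes run along y, centred at x = -40 and +40 mm, 75 mm wide; wall tops 23 mm up. Lane floor 9 mm up, y = -160 (open end) to +120 mm; then a 4 mm drop into the blue cradle, y = 120 to 154 mm, closed by a grey block 45 mm high. A vial rolled to +y drops in and stays, centre 19 mm up.
- amber_mid (a point): amber-brown vial to roll, lying across one of the rack's two lanes (which one varies), black cap: cylinder 28 mm in diameter, 72 mm long, about 60 g. The point is its centre; x is the cylinder's axis, y and z turn as it rolls. Rolls freely, stops within a few cm unpushed. Push slower than 0.15 m/s; 0.4 m/s is too fast.
- green_mid (a point): green vial to leave alone, lying across one of the rack's two lanes (which one varies), black cap: cylinder 28 mm in diameter, 72 mm long, about 60 g. The point is its centre; x is the cylinder's axis, y and z turn as it rolls. 
- paddle_grip (a point): paddle standing on the bench left or right of the rack, 115 mm tall, 150 g: orange blade block 50 mm (x) by 28 mm (y), 50 mm tall, under a yellow handle 24 by 24 mm, 50 to 115 mm above the foot. The point is on its upright axis, in the handle, 85 mm above the foot; z up. Either 50 mm wide face (looking along y) pushes. Grip across x or y.
Things that resemble listed ones, but are neither listed nor needed, are in the scene too. What is shaped like the part that bears paddle_grip but pink, purple or red is not meant.

How it is judged:
On the way, in this order (a step that is already met when the one before it is completed fails the run):
1. the paddle is picked up off the bench (height (world z) of paddle_grip above 0.105 m), for 0.1 s.
2. the amber vial, pushed by the paddle, is moving along its lane (contact force between paddle and amber above 0.01 N).
3. the amber vial lies in the cradle (y of amber_mid in the frame of rack between 0.122 and 0.148 m and z of amber_mid in the frame of rack between 0.014 and 0.0213 m), for 0.2 s.
At the end, for the whole second after the job is handed in: The amber vial lies at rest in its lane's cradle (centre at rack y 122 to 148 mm, under 21.3 mm high), the green vial is within 15 mm of its start, and the paddle stands still, let go, on the bench (handle point below 89.5 mm, within 10 degrees of upright), off the rack (all of step 3 and linear speed of each of amber, paddle below 0.03 m/s and distance of green_mid from where it was at the start of the episode below 0.015 m and angle between paddle_grip's own z axis and vertical below 0.17 rad and height (world z) of paddle_grip below 0.0895 m); the robot touches nothing.
It fails at once if the gripper's fingers touch the amber vial (contact force between the fingers and amber above 0.3 N).
It fails at once if the amber vial is shot along the lane (faster than 0.4 m/s) (linear speed of amber above 0.4 m/s).
It fails at once if the green vial is moved by more than 15 mm (distance of green_mid from where it was at the start of the episode above 0.015 m).
It also fails if it takes over 61 s, if anything falls off the work surface, if the arm or the gripper's body presses on something with over 40 N, if the wrist force passes 120 N, or if a joint passes its speed limit or range.

## Working session

There is one attempt and no reset: what is moved stays moved. The work goes in short steps, Python scripts to look and compute and a tool call to move; the robot and the scene stay as the last step left them, time stands still between calls to the robot, and variables do not carry over. Pictures are saved under pics/ and viewed, and the job is handed in when it is done.

Besides the shell and the picture viewer there is one more tool, called after "Call:" in YAML: its name, and indented under it one key for each argument. jog_arm: Moves the arm, as the interface text tells. Its arguments: {"type":"object","properties":{"commands":{"type":"array"},"force":{"type":"number"}},"required":["commands"]}

```bash
mkdir -p pics; cat > h.py <<'E'
import numpy as np,cv2
from cell import bot
def snap(name,fn=None):
    s=bot.observe(); d=bot.snapshot(name)
    if fn: cv2.imwrite('pics/'+fn,cv2.cvtColor(d['pixels'],cv2.COLOR_RGB2BGR))
    return s,d
E
python3 - <<'E'
from h import *
s,d=snap('scene','scene0.png'); _,e=snap('side','side0.png'); _,w=snap('wrist','wrist0.png')
print(s); 
for k in (d,e,w): print({a:b for a,b in k.items() if a!='pixels'})
E
```

```text
{'clock': 0.0, 'qpos': array([ 1.13571392e+00,  2.63510524e-01, -4.89649150e-02,  1.25938125e+00,
        4.05445033e-05,  1.41544709e+00]), 'dq': array([-0.00046941,  0.00089033, -0.00032732, -0.00111841, -0.0011711 ,
        0.00170485]), 'tau': array([-3.56884739e-03, -6.37602997e+01,  3.84568977e+01,  1.36222079e-02,
       -4.45460118e-04,  7.80579995e-06]), 'tool_pos': array([0.14485517, 0.50433815, 0.23882125]), 'orientation': array([ 1.39410995e-01,  9.90234464e-01, -5.01347142e-04, -1.73649556e-04]), 'wrist_force': array([ 0.19291573,  0.72226519, -0.06924382]), 'torque': array([ 0.0332079 , -0.02300606,  0.01824417]), 'grip_width': 0.08555766484257421}
{'vertical_fov': 43.13284884009538, 'cx': 316.2275069122802, 'cy': 194.39811681409887, 'extrinsics': array([[ 0.40723348,  0.91315082,  0.01778958, -0.25109557],
       [-0.70920109,  0.30388581,  0.63615032,  0.30441065],
       [ 0.57549518, -0.2716781 ,  0.77136004, -1.87887293],
       [ 0.        ,  0.        ,  0.        ,  1.        ]])}
{'vertical_fov': 51.912584988406316, 'cx': 325.6890814847394, 'cy': 201.14915453964218, 'extrinsics': array([[ 0.77143797, -0.63597344,  0.02052432, -0.37799375],
       [ 0.45308647,  0.57167085,  0.68403588, -0.32546896],
       [-0.44676181, -0.51839196,  0.72915956, -0.73309762],
       [ 0.        ,  0.        ,  0.        ,  1.        ]])}
{'vertical_fov': 70.55755509907311, 'cx': 321.7812512086023, 'cy': 200.3980961990569, 'T_tool_cam': array([[-8.75755077e-04,  9.57536380e-01,  2.88311140e-01,
         7.24401811e-02],
       [ 9.99999615e-01,  8.21696426e-04,  3.08522654e-04,
         4.49707592e-05],
       [ 5.85174323e-05,  2.88311299e-01, -9.57536731e-01,
        -1.33968475e-01],
       [ 0.00000000e+00,  0.00000000e+00,  0.00000000e+00,
         1.00000000e+00]])}
```

View pics/scene0.png

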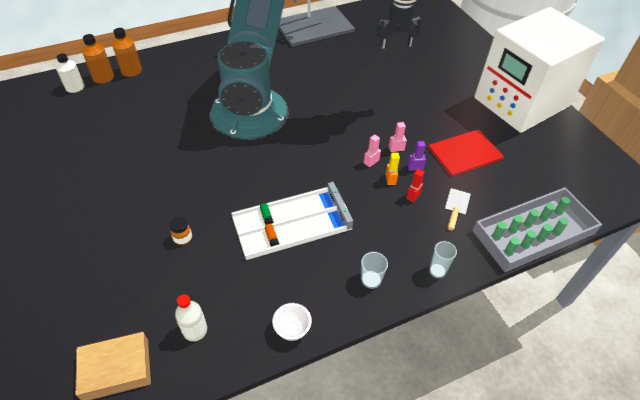

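View pics/side0.png

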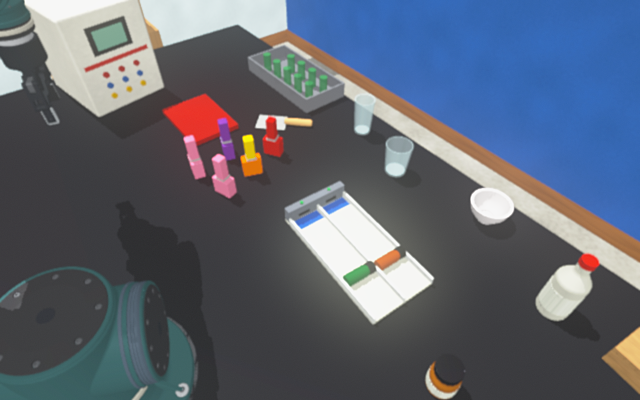

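View pics/wrist0.png

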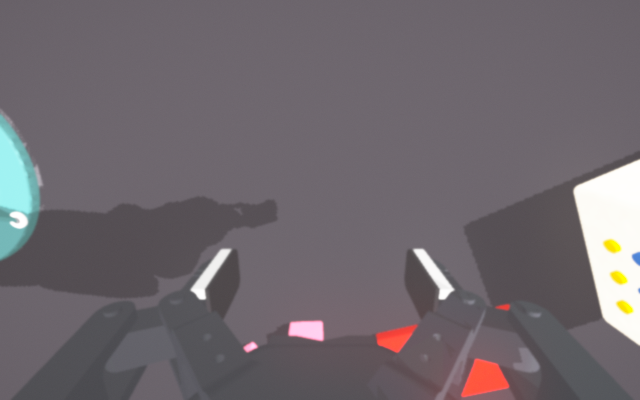

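Candidates for the paddle in the scene image: pink (372,150), pink (398,137), purple (417,156), red (416,186), and orange/yellow (393,168). By the description I choose orange/yellow, which is at (251,155) in the side view. I'll check it in a close crop.

```bash
cat >> h.py <<'E'
def cam(d,s=None):
    f=200/np.tan(np.radians(d['vertical_fov'])/2)
    if 'extrinsics' in d: T=np.linalg.inv(d['extrinsics'])
    else:
        from scipy.spatial.transform import Rotation as R
        W=np.eye(4);W[:3,:3]=R.from_quat(s['orientation']).as_matrix();W[:3,3]=s['tool_pos'];T=W@d['T_tool_cam']
    return f,d['cx'],d['cy'],T
def ray(c,p):
    f,cx,cy,T=c; v=np.array([(p[0]-cx)/f,-(p[1]-cy)/f,-1]); return T[:3,3],T[:3,:3]@v
def onz(c,p,z):
    o,v=ray(c,p); return o+v*(z-o[2])/v[2]
def proj(c,P):
    f,cx,cy,T=c; q=np.linalg.inv(T)@np.r_[P,1]; return np.array([cx+f*q[0]/-q[2],cy-f*q[1]/-q[2]])
def tri(c1,p1,c2,p2):
    o1,v1=ray(c1,p1);o2,v2=ray(c2,p2)
    t=np.linalg.lstsq(np.c_[v1,-v2],o2-o1,rcond=None)[0]
    a,b=o1+v1*t[0],o2+v2*t[1]; return (a+b)/2,np.linalg.norm(a-b)
def blob(rgb,hlo,hhi,box,smin=120,vmin=60):
    x0,y0,x1,y1=box; h=cv2.cvtColor(rgb,cv2.COLOR_RGB2HSV)
    m=cv2.inRange(h,(hlo,smin,vmin),(hhi,255,255)); k=np.zeros_like(m);k[y0:y1,x0:x1]=m[y0:y1,x0:x1]
    n,l,st,ce=cv2.connectedComponentsWithStats(k)
    i=1+np.argmax(st[1:,4]); return ce[i],st[i],l==i
E
python3 - <<'E'
from h import *
a=cv2.imread('pics/scene0.png');b=cv2.imread('pics/side0.png')
c=lambda i,x0,y0,x1,y1,k:cv2.resize(i[y0:y1,x0:x1],None,fx=k,fy=k,interpolation=cv2.INTER_CUBIC)
cv2.imwrite('pics/c1.png',c(a,225,110,445,265,3.6));cv2.imwrite('pics/c2.png',c(b,170,100,440,330,2.6))
E
```

```text
(no output)
```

View pics/c1.png

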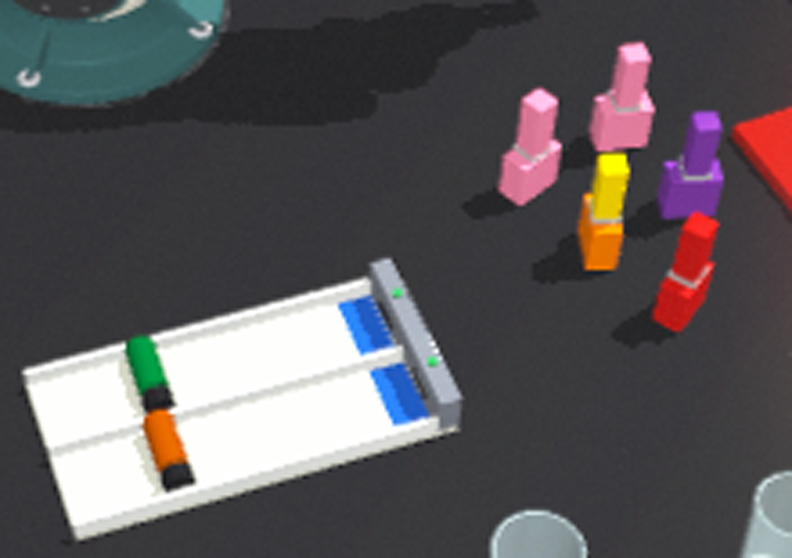

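View pics/c2.png

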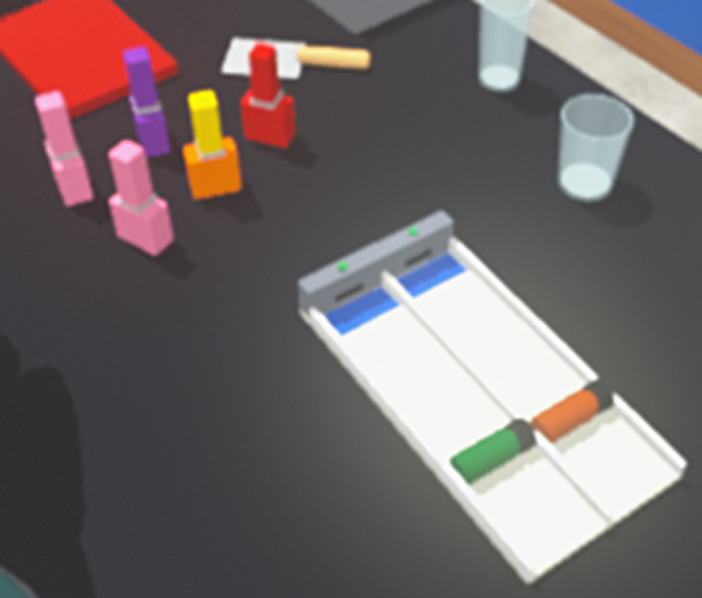

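```bash
python3 - <<'E'
from h import *
s,d=snap('scene');_,e=snap('side'); A=cam(d);B=cam(e)
S=lambda x,y:np.array([225+x/3.6,110+y/3.6]);Q=lambda x,y:np.array([170+x/2.6,100+y/2.6])
for n,a,b in [('open amber top',(78,530),(685,465)),('open green top',(24,372),(528,578)),('divider open',(52,450),(608,520)),('block top far amber',(460,402),(450,214)),('block top green inner',(371,263),(300,284)),
 ('yellow top',(612,158),(203,96)),('pink1 top',(539,94),(127,147)),('pink2 top',(632,47),(49,97)),('purple top',(706,116),(136,52)),('red top',(702,220),(264,47)),
 ('orange foot R',(619,268),(240,192)),('orange foot L',(584,266),(193,198))]:
    P,r=tri(A,S(*a),B,Q(*b)); print(n,P.round(4),'res',round(r,4))
for n,h,bx,bx2 in [('green',(45,85),(255,195,290,235),(330,250,390,290)),('amber',(3,20),(255,215,290,245),(360,240,410,280)),('yellow',(24,34),(380,145,410,175),(235,130,265,165)),('orange',(5,20),(380,160,410,190),(235,145,270,180))]:
    p,_,m=blob(d['pixels'],*h,bx);q,_,m2=blob(e['pixels'],*h,bx2)
    P,r=tri(A,p,B,q);print(n,p.round(1),q.round(1),P.round(4),round(r,4))
E
```

```text
open amber top [ 0.6067 -0.2179  0.0152] res 0.0049
open green top [ 0.4368 -0.2081  0.0138] res 0.0052
divider open [ 0.5218 -0.2117  0.0114] res 0.0051
block top far amber [0.6318 0.1088 0.0408] res 0.0087
block top green inner [0.462  0.1121 0.0443] res 0.0078
yellow top [0.496  0.3211 0.1181] res 0.0046
pink1 top [0.4008 0.2998 0.1184] res 0.0051
pink2 top [0.3788 0.4096 0.1182] res 0.0035
purple top [0.4821 0.4258 0.1163] res 0.0045
red top [0.5894 0.355  0.1164] res 0.0068
orange foot R [ 0.5206  0.3287 -0.0185] res 0.0248
orange foot L [ 0.4811  0.3318 -0.0304] res 0.0223
green [264.8 210.5] [352.6 273.1] [ 0.4753 -0.1088  0.0274] 0.004
amber [270.  231.5] [387.7 258.9] [ 0.5583 -0.1263  0.0295] 0.0039
yellow [394. 161.] [248.8 146.2] [0.4959 0.3232 0.0859] 0.0025
orange [390.6 176.6] [251.7 165.4] [0.4974 0.3224 0.0162] 0.0034
```

The crop confirms it: a yellow handle on an orange block, centred at about (0.497, 0.322). The rack yaw is about -4.5° and amber is in the +x lane. Next I'll go above the paddle for a wrist view.

Call:
jog_arm:
  commands: [-50,-10,-5,0,0,-3,60,-100,-20,-10,0,0,-6,60,-155,-31,-15,0,0,-9,60,-210,-42,-20,0,0,-11,60,-265,-53,-20,0,0,-11,60]

```text
clock: 0.88
tool_pos: [0.3866, 0.3795, 0.2597]
orientation: [0.044, 0.999, 0.0, 0.0]
wrist_force: [0.5, 0.6, 0.1]
grip_width: 0.0605
```

```bash
python3 - <<'E'
from h import *
s=bot.observe();print(s['clock'],s['tool_pos'],s['orientation'],s['grip_width'])
from scipy.spatial.transform import Rotation as R
print(R.from_quat(s['orientation']).inv().apply(np.array([0.497,0.322,0.26])-s['tool_pos']), R.from_quat(s['orientation']).as_matrix().round(3))
E
```

```text
0.875 [0.38663461 0.37946884 0.25965983] [4.36258056e-02 9.99047878e-01 2.45807565e-04 2.57581808e-04] 0.06046109333591739
[-0.11495493 -0.04762953 -0.00030793] [[-0.996  0.087  0.001]
 [ 0.087  0.996  0.   ]
 [-0.     0.001 -1.   ]]
```

Call:
jog_arm:
  commands: [-57,-24,0,0,0,0,60,-115,-48,0,0,0,0,60,-115,-48,0,0,0,0,60]

```text
clock: 1.25
tool_pos: [0.4984, 0.3204, 0.2582]
orientation: [0.046, 0.999, -0.0, -0.0]
wrist_force: [0.1, 0.6, 0.4]
grip_width: 0.0598
```

```bash
python3 - <<'E'
from h import *
s,w=snap('wrist','w1.png');C=cam(w,s);print(s['tool_pos'])
p,st,m=blob(w['pixels'],24,34,(0,0,640,400));print(p,st,onz(C,p,.115))
c,_=cv2.findContours(m.astype('uint8'),0,2);pass
E
```

```text
[0.49844674 0.32035714 0.25820231]
[323.93871866 184.35793872] [310 167  28  35 718] [0.49270264 0.32272973 0.115     ]
```

View pics/w1.png

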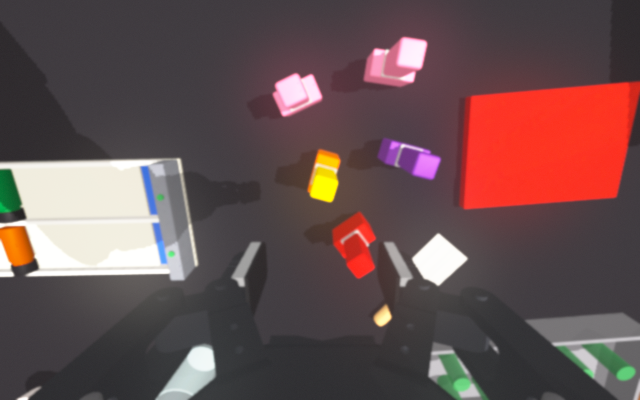

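```bash
python3 - <<'E'
from h import *
a=cv2.imread('pics/w1.png')
cv2.imwrite('pics/c3.png',cv2.resize(a[140:210,290:360],None,fx=8,fy=8,interpolation=cv2.INTER_CUBIC))
cv2.imwrite('pics/c4.png',cv2.resize(a[150:290,0:205],None,fx=3.9,fy=3.9,interpolation=cv2.INTER_CUBIC))
E
```

```text
(no output)
```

View pics/c3.png

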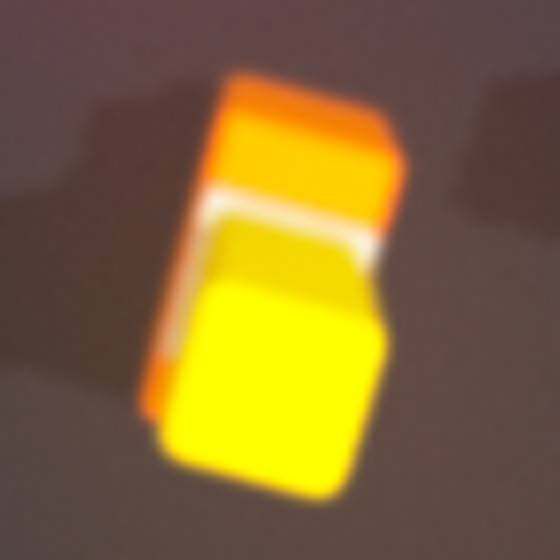

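View pics/c4.png

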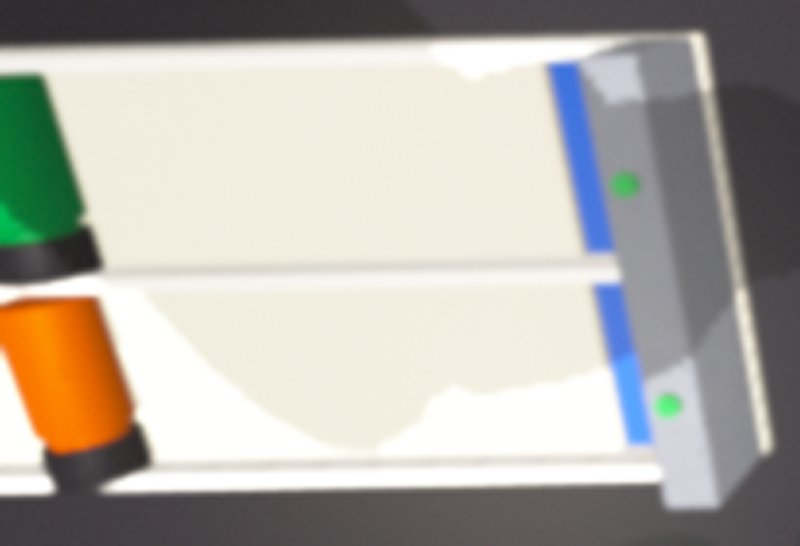

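```bash
python3 - <<'E'
from h import *
from scipy.spatial.transform import Rotation as R
s,w=snap('wrist');C=cam(w,s)
pts=[onz(C,(290+x/8,140+y/8),.115) for x,y in [(207,285),(390,333),(343,502),(157,455)]]
c=np.mean(pts,0);print(c)
for i in range(4):
    v=pts[(i+1)%4]-pts[i];print(np.linalg.norm(v),np.degrees(np.arctan2(v[1],v[0])))
M=R.from_quat(s['orientation']).as_matrix();print(s['tool_pos'],M.round(3))
print('tool y ang',np.degrees(np.arctan2(M[1,1],M[0,1])),(M.T@(c-s['tool_pos'])))
# rack: far bottom corners etc
for n,x,y,z in [('wall top far green',560,45,.023),('back bottom green',705,37,.0),('back bottom amber',770,450,.0),('divider far',618,272,.023),('amber wall top',655,475,.023),('blk top amber front',663,505,.045),('blk top amber back',718,507,.045),('blk top green front',585,62,.045),('blk top green back',640,42,.045),('amber outer wall L',0,485,.023),('divider L',110,280,.023)]:
    print(n,onz(C,(x/3.9,150+y/3.9),z).round(4))
E
```

```text
[0.49614749 0.32374514 0.115     ]
0.023758707330238854 69.80276621499856
0.02293121180619552 -19.514613767779718
0.02462886012122465 -110.00353984504089
0.023020582104501433 158.31718619657045
[0.49666861 0.32145164 0.25852633] [[-0.996  0.09  -0.001]
 [ 0.09   0.996 -0.   ]
 [ 0.001 -0.001 -1.   ]]
tool y ang 84.80943053752259 [0.00059243 0.0023125  0.14352575]
wall top far green [0.4608 0.0897 0.023 ]
back bottom green [0.4649 0.1272 0.    ]
back bottom amber [0.6295 0.1144 0.    ]
divider far [0.5423 0.0883 0.023 ]
amber wall top [0.624  0.0812 0.023 ]
blk top amber front [0.6243 0.0957 0.045 ]
blk top amber back [0.6269 0.1152 0.045 ]
blk top green front [0.4646 0.1104 0.045 ]
blk top green back [0.46   0.1294 0.045 ]
amber outer wall L [ 0.6055 -0.1679  0.023 ]
divider L [ 0.5287 -0.0938  0.023 ]
```

Call:
jog_arm:
  commands: [0,2,25,0,0,7,60,0,2,50,0,0,15,50,0,2,85,0,0,15,50,0,2,105,0,0,15,50,0,2,105,0,0,15,50]
  force: 40

```text
clock: 1.98
tool_pos: [0.4937, 0.325, 0.1535]
orientation: [0.173, 0.985, -0.001, -0.001]
wrist_force: [0.6, 1.0, -0.9]
grip_width: 0.0496
```

```bash
python3 - <<'E'
from h import *
from scipy.spatial.transform import Rotation as R
s,w=snap('wrist','w2.png');C=cam(w,s);M=R.from_quat(s['orientation']).as_matrix();print(s['tool_pos'],M.round(3),s['grip_width'])
E
```

```text
[0.49374443 0.32503621 0.15354827] [[-0.94   0.341 -0.002]
 [ 0.341  0.94  -0.001]
 [ 0.002 -0.002 -1.   ]] 0.049647706623809094
```

View pics/w2.png

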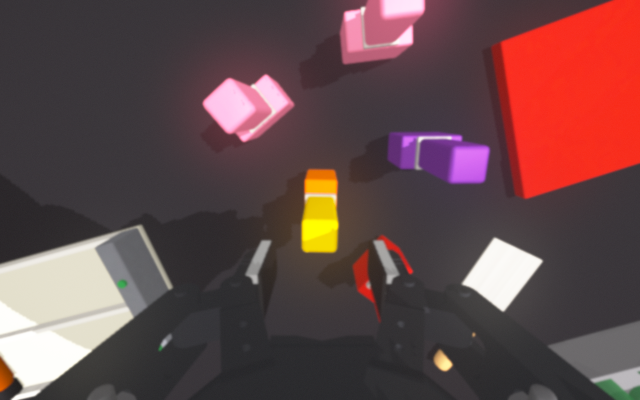

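```bash
python3 - <<'E'
from h import *
from scipy.spatial.transform import Rotation as R
s,w=snap('wrist');C=cam(w,s);M=R.from_quat(s['orientation']).as_matrix()
c=onz(C,(320,236),.115);print(c,M.T@(c-s['tool_pos']),s['tool_pos'])
E
```

```text
[0.49851532 0.3225263  0.115     ] [-0.00464491 -0.00115309  0.03971037] [0.49455833 0.32519657 0.15471184]
```

Call:
jog_arm:
  commands: [-3,-1,30,0,0,0,50,-3,-1,60,0,0,0,50,-3,-1,80,0,0,0,50,-3,-1,80,0,0,0,50,-3,-1,80,0,0,0,20]
  force: 40

```text
clock: 2.7
tool_pos: [0.4986, 0.3231, 0.0758]
orientation: [0.174, 0.985, 0.001, 0.001]
wrist_force: [-0.1, -0.1, -0.2]
grip_width: 0.0328
```

Call:
jog_arm:
  commands: [0,0,0,0,0,0,15,0,0,0,0,0,0,15,0,0,0,0,0,0,15,0,0,0,0,0,0,15]
  force: 40

```text
clock: 3.2
tool_pos: [0.4987, 0.3229, 0.0757]
orientation: [0.174, 0.985, 0.001, 0.001]
wrist_force: [-1.2, -0.8, 6.8]
grip_width: 0.024
```

Call:
jog_arm:
  commands: [0,0,-15,0,0,0,15,0,0,-40,0,0,0,15,0,0,-75,0,0,0,15,0,0,-80,0,0,0,15,0,0,-80,0,0,0,15]

```text
clock: 3.82
tool_pos: [0.4981, 0.3226, 0.1545]
orientation: [0.174, 0.985, 0.0, 0.0]
wrist_force: [0.4, -0.4, -1.4]
grip_width: 0.0236
```

```bash
python3 - <<'E'
from h import *
from scipy.spatial.transform import Rotation as R
s,e=snap('side','s1.png');d=bot.snapshot('scene');M=R.from_quat(s['orientation']).as_matrix();print(s['tool_pos'],s['wrist_force'])
y=np.array([np.sin(np.radians(4.4)),np.cos(np.radians(4.4)),0]);x=np.array([y[1],-y[0],0])
# rack origin estimates from wrist pts
for P,rx,ry in [((.4649,.1272),-82.5,167),((.6295,.1144),82.5,167)]:
    print('O',np.array(P)-x[:2]*rx/1e3-y[:2]*ry/1e3)
A=cam(d);B=cam(e)
p,_,_=blob(d['pixels'],3,20,(255,215,290,245));q,_,_=blob(e['pixels'],3,20,(360,240,410,280))
for z in(.023,.027):print(onz(A,p,z),onz(B,q,z))
E
```

```text
[0.49807696 0.32260403 0.15454484] [ 0.36291671 -0.4430656  -1.38246528]
O [ 0.53434477 -0.04563713]
O [ 0.53443107 -0.04577849]
[ 0.55339395 -0.12311679  0.023     ] [ 0.56194622 -0.1257821   0.023     ]
[ 0.55612947 -0.12392691  0.027     ] [ 0.55951796 -0.12744577  0.027     ]
```

View pics/s1.png

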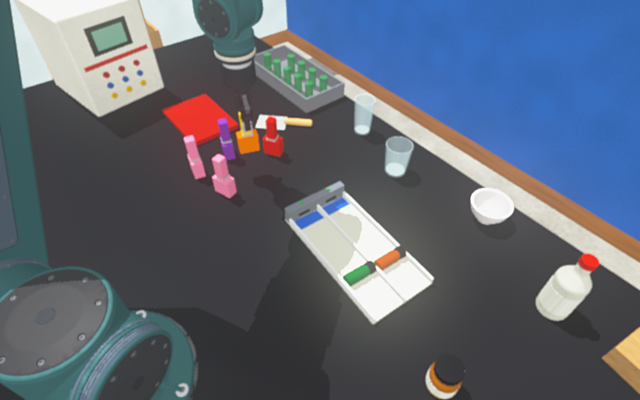

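Call:
jog_arm:
  commands: [-12,-23,0,0,0,0,15,-31,-60,0,0,0,0,15,-54,-104,0,0,0,0,15,-77,-148,0,0,0,0,15,-100,-192,0,0,0,0,15]

```text
clock: 4.55
tool_pos: [0.5258, 0.1064, 0.1534]
orientation: [0.174, 0.985, -0.0, -0.001]
wrist_force: [2.3, -0.4, -1.6]
grip_width: 0.0232
```

Call:
jog_arm:
  commands: [-23,-44,0,0,0,0,15,-46,-88,0,0,0,-4,15,-69,-132,0,0,0,-8,15,-92,-176,0,0,0,-12,15,-110,-210,0,0,0,-15.6,15]

```text
clock: 5.18
tool_pos: [0.5572, -0.1289, 0.1533]
orientation: [0.038, 0.999, 0.0, -0.001]
wrist_force: [0.2, 0.9, -1.3]
grip_width: 0.0236
```

```bash
cat >>h.py <<'E'
from scipy.spatial.transform import Rotation as R
O=np.array([.5344,-.0457,0]);RY=np.array([np.sin(np.radians(4.4)),np.cos(np.radians(4.4)),0]);RX=np.array([RY[1],-RY[0],0])
def rk(P): P=np.asarray(P)-O; return np.array([P@RX,P@RY,P[2]])
def wo(x,y,z): return O+RX*x+RY*y+np.array([0,0,z])
def totool(s,P): return R.from_quat(s['orientation']).inv().apply(np.asarray(P)-s['tool_pos'])
E
python3 - <<'E'
from h import *
s,w=snap('wrist','w3.png')
M=R.from_quat(s['orientation']).as_matrix();print(s['clock'],s['tool_pos'],rk(s['tool_pos']),M.round(3),totool(s,wo(.04,-.135,.1545)),np.degrees(np.arctan2(M[1,1],M[0,1])))
E
```

```text
5.175 [ 0.55722376 -0.12887763  0.1533182 ] [ 0.0291378  -0.08118147  0.1533182 ] [[-0.997  0.076 -0.001]
 [ 0.076  0.997  0.   ]
 [ 0.001  0.    -1.   ]] [-0.01082144 -0.05382598 -0.00121596] 85.64150094190595
```

View pics/w3.png

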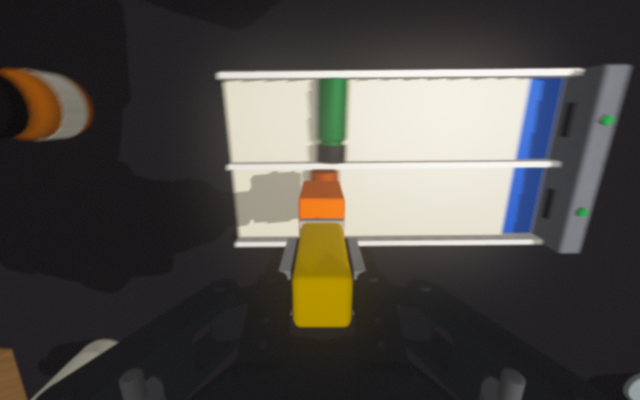

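Call:
jog_arm:
  commands: [-5,-27,0,0,0,0,15,-11,-54,0,0,0,0,15,-11,-54,0,0,0,0,15]

```text
clock: 5.6
tool_pos: [0.5642, -0.183, 0.1531]
orientation: [0.04, 0.999, 0.0, -0.001]
wrist_force: [-0.7, 0.3, -1.6]
grip_width: 0.0235
```

```bash
python3 - <<'E'
from h import *
s,w=snap('wrist','w4.png');C=cam(w,s);e=bot.snapshot('side');cv2.imwrite('pics/s2.png',e['pixels'][200:340,280:480,::-1].repeat(4,0).repeat(4,1))
print(s['tool_pos'],rk(s['tool_pos']),'dz foot',s['tool_pos'][2]-.0757)
p,st,m=blob(w['pixels'],3,16,(330,100,480,260));print(p,st,rk(onz(C,p,.03)))
E
```

```text
[ 0.56415826 -0.18298639  0.15309975] [ 0.04020303 -0.13459875  0.15309975] dz foot 0.0773997532434446
[382.11638204 187.54901961] [ 368  159   30   60 1581] [ 0.0325908 -0.0782276  0.03     ]
```

View pics/w4.png

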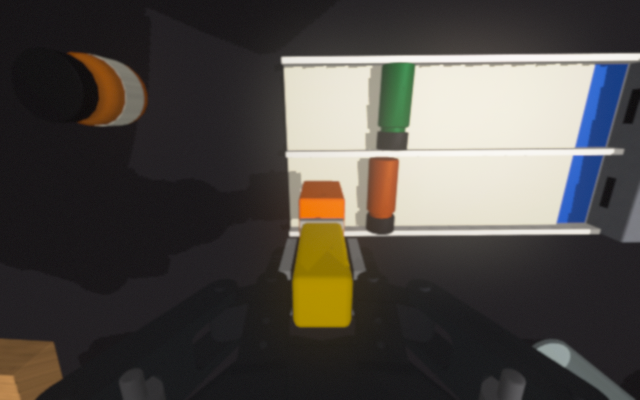

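View pics/s2.png

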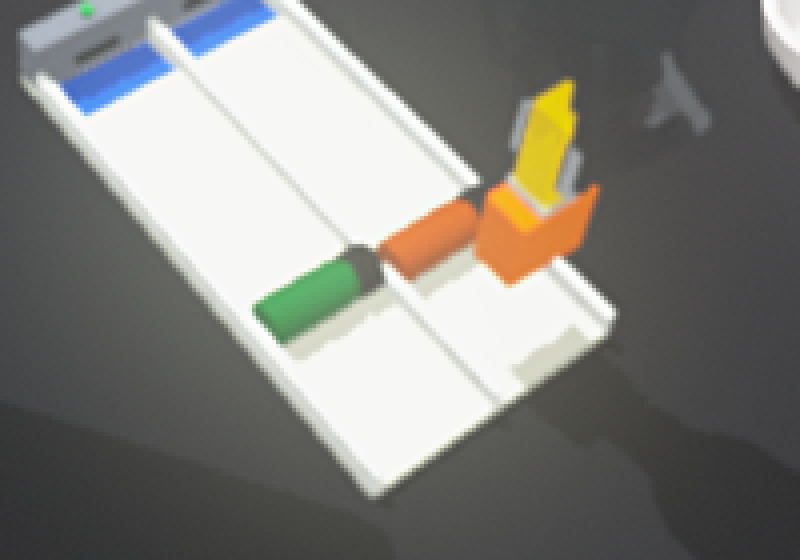

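Call:
jog_arm:
  commands: [0,0,20,0,0,0,15,0,0,40,0,0,0,15,0,0,55,0,0,0,15,0,0,63,0,0,0,15,0,0,63,0,0,0,15]

```text
clock: 6.32
tool_pos: [0.5643, -0.1814, 0.091]
orientation: [0.039, 0.999, 0.0, -0.0]
wrist_force: [0.2, -0.4, -1.3]
grip_width: 0.0233
```

```bash
python3 - <<'E'
from h import *
s,w=snap('wrist','w5.png');C=cam(w,s);e=bot.snapshot('side');cv2.imwrite('pics/s3.png',e['pixels'][200:340,280:480,::-1].repeat(4,0).repeat(4,1))
print(s['tool_pos'],rk(s['tool_pos']),'dz foot',s['tool_pos'][2]-.0757)
E
```

```text
[ 0.56429416 -0.18141273  0.09103952] [ 0.04021781 -0.1330193   0.09103952] dz foot 0.015339517523813892
```

View pics/w5.png

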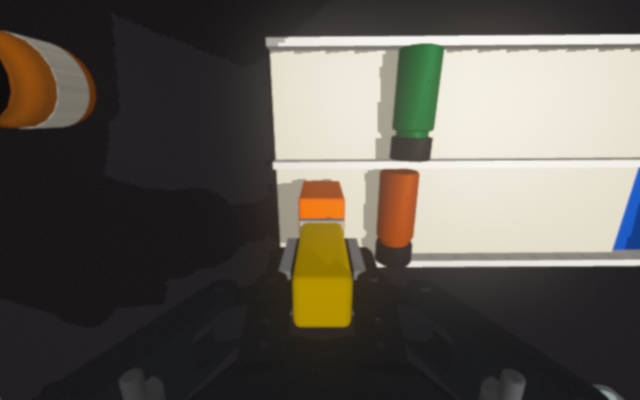

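View pics/s3.png

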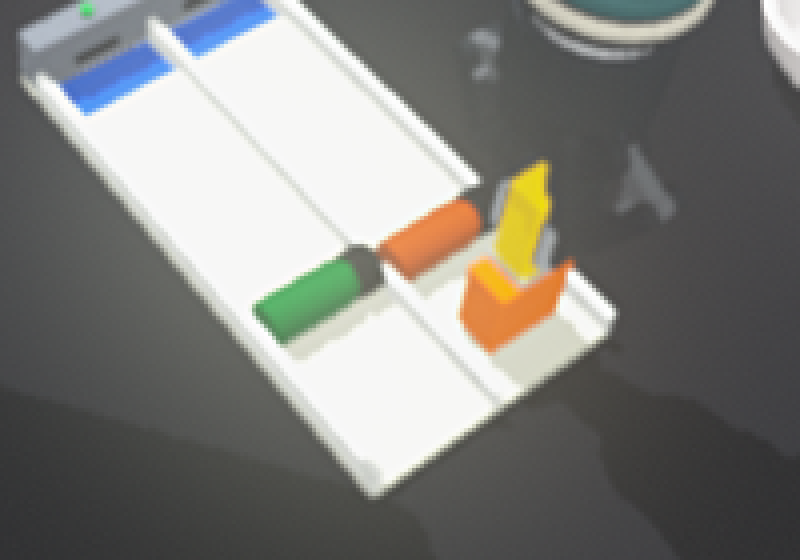

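Call:
jog_arm:
  commands: [0,6,0,0,0,0,15,0,14,0,0,0,0,15,0,20,0,0,0,0,15,0,25,0,0,0,0,15,0,30,0,0,0,0,15]

```text
clock: 7.05
tool_pos: [0.5668, -0.1514, 0.0913]
orientation: [0.039, 0.999, -0.0, 0.0]
wrist_force: [0.3, 0.4, -1.9]
grip_width: 0.0234
```

Call:
jog_arm:
  commands: [0,5,0,0,0,0,15,0,11,0,0,0,0,15,0,18,0,0,0,0,15,0,25,0,0,0,0,15,0,32,0,0,0,0,15]

```text
clock: 7.68
tool_pos: [0.5692, -0.1194, 0.0913]
orientation: [0.039, 0.999, 0.0, -0.0]
wrist_force: [-0.0, -0.7, -1.2]
grip_width: 0.0236
```

```bash
python3 - <<'E'
from h import *
s,w=snap('wrist','w6.png')
print(s['tool_pos'],rk(s['tool_pos']),s['wrist_force'])
E
```

```text
[ 0.56923153 -0.11937893  0.09127177] [ 0.04038145 -0.07078953  0.09127177] [-0.03386584 -0.67712395 -1.23114506]
```

View pics/w6.png

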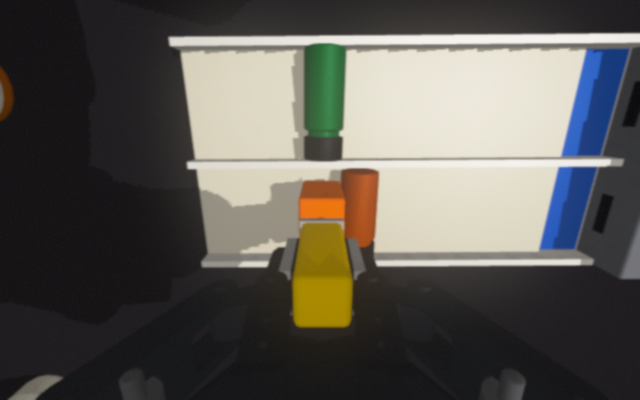

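The vial is rolling ahead of the blade and stays square to it, so I'll continue.

Call:
jog_arm:
  commands: [0,7,0,0,0,0,15,0,14,0,0,0,0,15,0,21,0,0,0,0,15,0,28,0,0,0,0,15,0,35,0,0,0,0,15]

```text
clock: 8.35
tool_pos: [0.572, -0.0845, 0.0913]
orientation: [0.039, 0.999, -0.0, 0.0]
wrist_force: [0.1, 0.4, -1.7]
grip_width: 0.0232
```

Call:
jog_arm:
  commands: [0,7,0,0,0,0,15,0,14,0,0,0,0,15,0,21,0,0,0,0,15,0,28,0,0,0,0,15,0,35,0,0,0,0,15]

```text
clock: 8.98
tool_pos: [0.5747, -0.0497, 0.0913]
orientation: [0.039, 0.999, -0.0, -0.0]
wrist_force: [0.4, -0.7, -1.5]
grip_width: 0.0239
```

Call:
jog_arm:
  commands: [0,7,0,0,0,0,15,0,14,0,0,0,0,15,0,21,0,0,0,0,15,0,28,0,0,0,0,15,0,35,0,0,0,0,15]

```text
clock: 9.6
tool_pos: [0.5774, -0.0147, 0.0913]
orientation: [0.039, 0.999, -0.0, -0.0]
wrist_force: [-0.6, -0.3, -1.9]
grip_width: 0.0234
```

```bash
python3 - <<'E'
from h import *
s,w=snap('wrist','w7.png')
print(s['tool_pos'],rk(s['tool_pos']),s['wrist_force'])
E
```

```text
[ 0.57737597 -0.01472954  0.09128372] [0.04047329 0.03417626 0.09128372] [-0.60181677 -0.320428   -1.86681065]
```

View pics/w7.png

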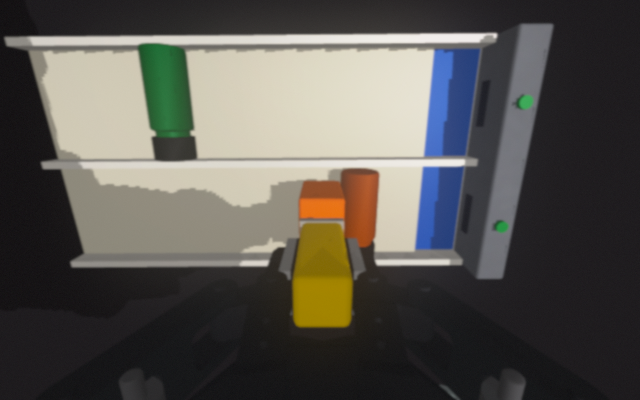

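Call:
jog_arm:
  commands: [0,7,0,0,0,0,15,0,14,0,0,0,0,15,0,21,0,0,0,0,15,0,28,0,0,0,0,15,0,34,0,0,0,0,15]

```text
clock: 10.28
tool_pos: [0.58, 0.0192, 0.0913]
orientation: [0.039, 0.999, 0.0, -0.0]
wrist_force: [0.0, -0.6, -1.2]
grip_width: 0.0237
```

Call:
jog_arm:
  commands: [0,6,0,0,0,0,15,0,12,0,0,0,0,15,0,17,0,0,0,0,15,0,22,0,0,0,0,15,0,26,0,0,0,0,15]

```text
clock: 10.9
tool_pos: [0.582, 0.0449, 0.0912]
orientation: [0.039, 0.999, 0.0, -0.0]
wrist_force: [-0.1, 0.6, -1.7]
grip_width: 0.0237
```

```bash
python3 - <<'E'
from h import *
s,w=snap('wrist','w8.png')
print(s['tool_pos'],rk(s['tool_pos']),s['wrist_force'])
E
```

```text
[0.58197494 0.04493806 0.09123598] [0.04048106 0.09402083 0.09123598] [-0.14652858  0.59102485 -1.74835447]
```

View pics/w8.png

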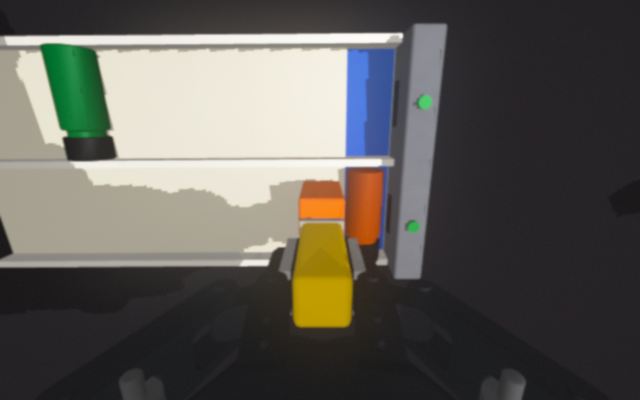

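Call:
jog_arm:
  commands: [0,-8,0,0,0,0,15,0,-20,0,0,0,0,15,0,-35,0,0,0,0,15,0,-35,0,0,0,0,15]

```text
clock: 11.45
tool_pos: [0.5792, 0.0082, 0.0913]
orientation: [0.04, 0.999, -0.0, 0.0]
wrist_force: [0.9, 0.1, -0.9]
grip_width: 0.0235
```

```bash
python3 - <<'E'
from h import *
s,w=snap('wrist','w9.png');C=cam(w,s);d=bot.snapshot('side');
c=d['pixels'][160:320,270:450,::-1];cv2.imwrite('pics/s4.png',cv2.resize(c,None,fx=4,fy=3.7,interpolation=2))
p,st,m=blob(w['pixels'],3,16,(350,100,640,250));print(p,st)
for z in (.019,.023):
  print(rk(onz(C,(st[0],p[1]),z)),rk(onz(C,p,z+.006)),rk(onz(C,(st[0]+st[2],p[1]),z)))
E
```

```text
[412.4705228 205.0378198] [ 392  168   43   78 2697]
[0.03408636 0.11068563 0.019     ] [0.03221518 0.12434881 0.025     ] [0.03419128 0.14361261 0.019     ]
[0.03280658 0.10964804 0.023     ] [0.03093442 0.12300726 0.029     ] [0.03290946 0.14193655 0.023     ]
```

View pics/w9.png

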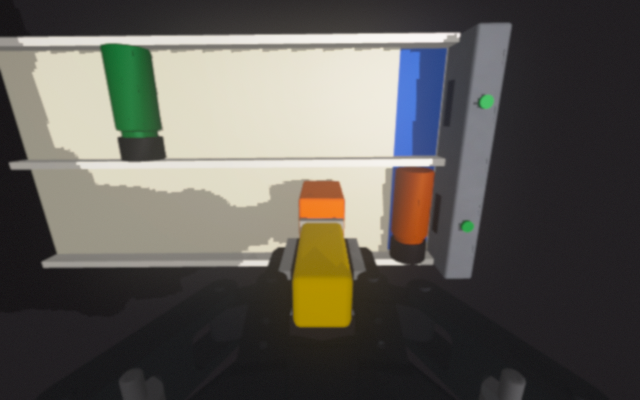

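View pics/s4.png

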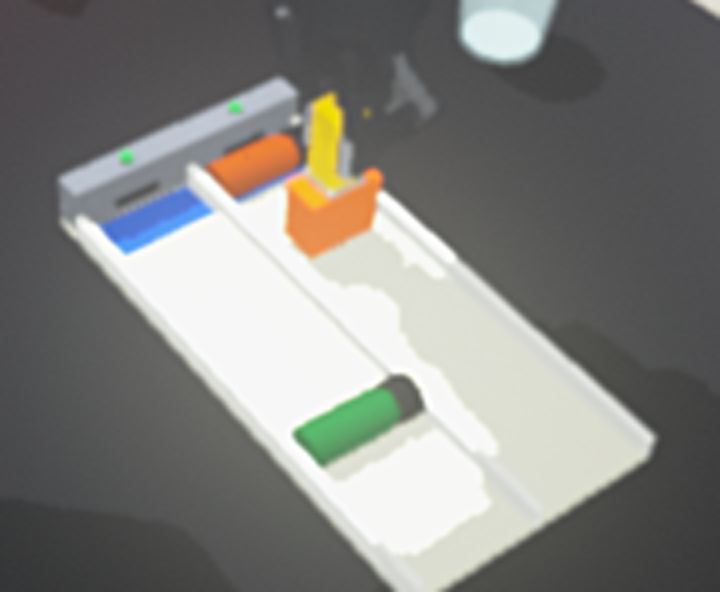

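The vial has dropped into the blue cradle (wrist view about (412,205), with blue visible on both sides), and green has not moved. Next I'll lift the paddle and carry it past the end block to free bench at about (0.53, 0.215).

Call:
jog_arm:
  commands: [0,0,-20,0,0,0,15,0,0,-50,0,0,0,15,0,0,-80,0,0,0,15,5,10,-90,0,0,0,15,15,45,-90,0,0,0,15]

```text
clock: 12.18
tool_pos: [0.5678, 0.0559, 0.1813]
orientation: [0.04, 0.999, -0.0, 0.0]
wrist_force: [-0.1, 0.7, -1.0]
grip_width: 0.0237
```

Call:
jog_arm:
  commands: [13,40,0,0,0,0,15,26,80,0,0,0,0,15,40,120,0,0,0,0,15,50,157,0,0,0,0,15,50,157,0,0,0,0,15]

```text
clock: 12.8
tool_pos: [0.5286, 0.2188, 0.1804]
orientation: [0.037, 0.999, 0.0, -0.001]
wrist_force: [-0.5, -0.3, -2.1]
grip_width: 0.0233
```

```bash
python3 - <<'E'
from h import *
s,w=snap('wrist','w10.png');d=bot.snapshot('side');cv2.imwrite('pics/s5.png',d['pixels'][:,:,::-1])
print(s['tool_pos'],s['orientation'],'foot',s['tool_pos'][2]-.0757,s['wrist_force'])
E
```

```text
[0.52859083 0.2187865  0.18037882] [ 3.69013335e-02  9.99318704e-01  5.19812020e-05 -6.44941628e-04] foot 0.10467882270125371 [-0.50348179 -0.26998356 -2.12522651]
```

View pics/w10.png

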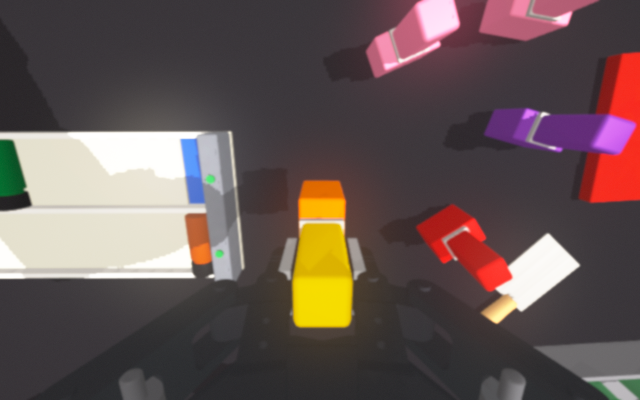

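View pics/s5.png

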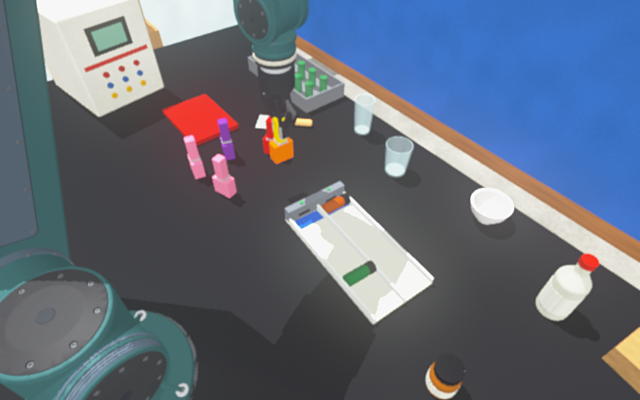

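Call:
jog_arm:
  commands: [0,0,30,0,0,0,15,0,0,65,0,0,0,15,0,0,88,0,0,0,15,0,0,97,0,0,0,15,0,0,101,0,0,0,15]

```text
clock: 13.52
tool_pos: [0.5302, 0.2157, 0.0803]
orientation: [0.039, 0.999, -0.0, -0.0]
wrist_force: [-0.0, 0.4, -1.7]
grip_width: 0.0236
```

Call:
jog_arm:
  commands: [0,0,1,0,0,0,15,0,0,2,0,0,0,15,0,0,3,0,0,0,15]

```text
clock: 13.9
tool_pos: [0.5303, 0.2162, 0.0776]
orientation: [0.039, 0.999, 0.0, 0.0]
wrist_force: [-0.5, -0.0, -1.1]
grip_width: 0.0239
```

Call:
jog_arm:
  commands: [0,0,1,0,0,0,15,0,0,2,0,0,0,15,0,0,2,0,0,0,15]

```text
clock: 14.28
tool_pos: [0.5302, 0.2162, 0.0757]
orientation: [0.039, 0.999, 0.0, 0.0]
wrist_force: [-1.9, -1.3, 4.5]
grip_width: 0.0236
```

Contact: +4.5 N, at the same TCP height as the pickup. I'll open slowly (the pads swing back as they open) and retreat straight up.

Call:
jog_arm:
  commands: [0,0,0,0,0,0,30,0,0,0,0,0,0,45,0,0,0,0,0,0,50,0,0,0,0,0,0,50]

```text
clock: 14.78
tool_pos: [0.5301, 0.2161, 0.0752]
orientation: [0.039, 0.999, 0.0, -0.0]
wrist_force: [-0.8, -0.0, -0.4]
grip_width: 0.0501
```

Call:
jog_arm:
  commands: [0,0,-15,0,0,0,50,0,0,-45,0,0,0,50,0,0,-85,0,0,0,50,0,0,-125,0,0,0,50,0,0,-150,0,0,0,50]

```text
clock: 15.4
tool_pos: [0.5304, 0.2162, 0.2284]
orientation: [0.039, 0.999, 0.0, 0.001]
wrist_force: [0.3, 0.8, -0.7]
grip_width: 0.05
```

Call:
jog_arm:
  commands: [20,-40,0,0,0,0,50,40,-80,0,0,0,0,50,60,-120,0,0,0,0,50,70,-140,0,0,0,0,50,70,-140,0,0,0,0,50]

```text
clock: 16.02
tool_pos: [0.449, 0.0811, 0.2264]
orientation: [0.04, 0.999, 0.0, 0.001]
wrist_force: [-0.4, -0.3, 0.5]
grip_width: 0.0498
```

```bash
python3 - <<'E'
from h import *
s,w=snap('wrist','w11.png');C=cam(w,s);_,d=snap('side');_,f=snap('scene')
cv2.imwrite('pics/s6.png',cv2.resize(d['pixels'][90:320,170:450,::-1],None,fx=2.6,fy=2.6,interpolation=2))
cv2.imwrite('pics/sc6.png',cv2.resize(f['pixels'][110:265,225:445,::-1],None,fx=3.6,fy=3.6,interpolation=2))
print(s['tool_pos'],s['wrist_force'])
A=cam(f);B=cam(d)
for n,h,bx,bx2 in [('green',(45,85),(255,195,290,235),(330,250,390,290)),('amber',(3,20),(300,200,350,245),(310,180,360,220)),('yellow',(24,34),(350,145,410,215),(235,110,320,165))]:
  try:
    p,st,m=blob(f['pixels'],*h,bx);q,st2,m2=blob(d['pixels'],*h,bx2)
    P,r=tri(A,p,B,q);print(n,p.round(1),q.round(1),st,st2,P.round(4),rk(P).round(4),round(r,4))
  except Exception as ex: print(n,ex)
p,st,m=blob(w['pixels'],3,16,(0,0,640,300));print(p,st)
E
```

```text
[0.44904468 0.08114546 0.22644819] [-0.42013301 -0.31433203  0.48139184]
green attempt to get argmax of an empty sequence
amber [333.7 215.2] [333.5 203.5] [328 208  13  16 126] [322 196  23  17 216] [0.5752 0.0756 0.0247] [0.0313 0.1241 0.0247] 0.0029
yellow [369.2 177.8] [282.1 159. ] [364 169  12  19 178] [277 151  10  14 105] [0.5299 0.2178 0.0922] [-0.0247  0.2624  0.0922] 0.0055
[428.61913043 226.61130435] [ 413  206   42   53 1150]
```

View pics/w11.png

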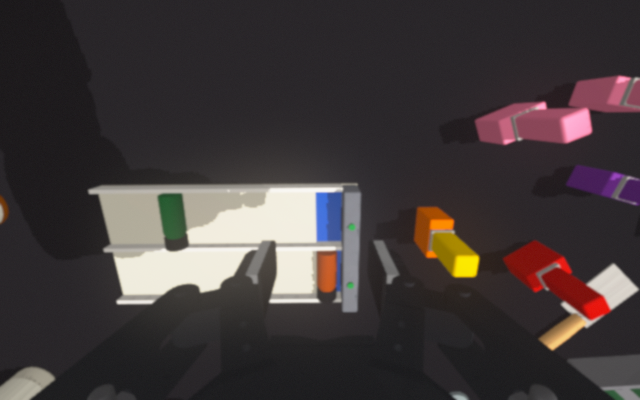

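View pics/s6.png

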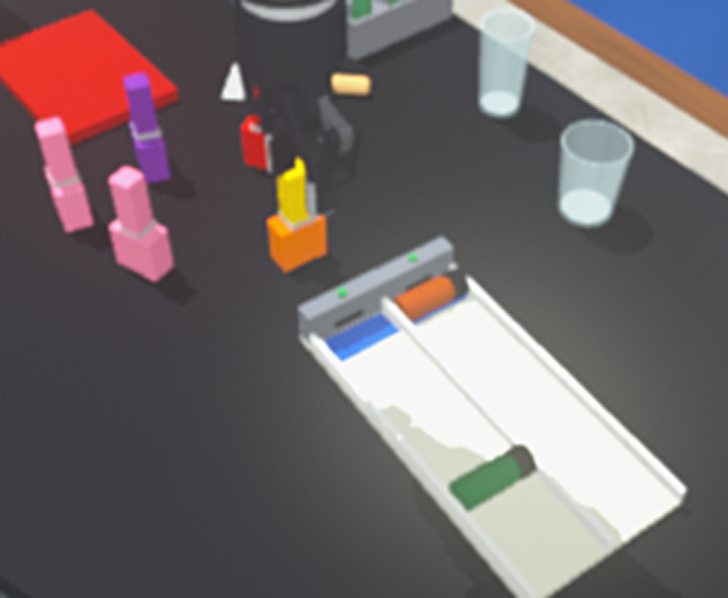

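View pics/sc6.png

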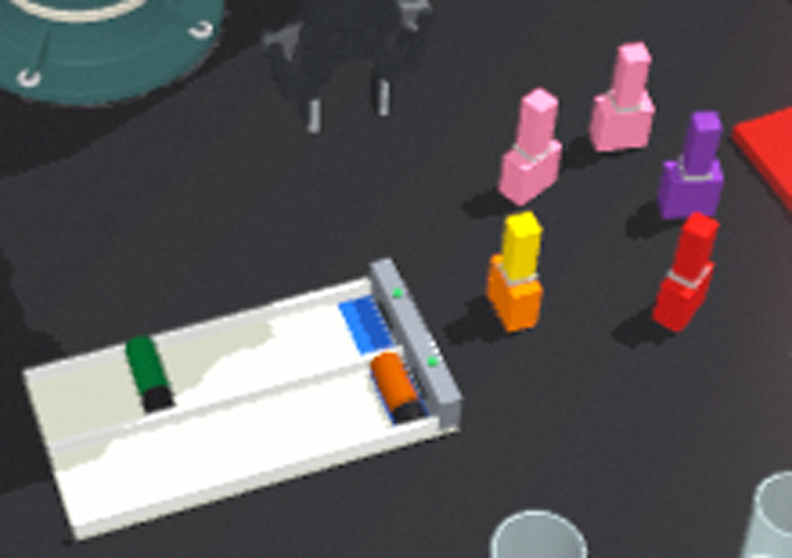

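```bash
python3 - <<'E'
from h import *
s,w=snap('wrist');C=cam(w,s)
for n,h,bx in [('amber',(3,16),(300,240,345,300)),('blue',(100,125),(300,180,350,245)),('green',(45,85),(140,180,210,245))]:
    p,st,m=blob(w['pixels'],*h,bx,vmin=30); z={'amber':.019,'blue':.005,'green':.023}[n]
    print(n,p,st,[rk(onz(C,(st[0]+k*st[2],p[1]),z)).round(4) for k in(0,.5,1)])
cv2.imwrite('pics/c11.png',cv2.resize(w['pixels'][170:320,290:370,::-1],None,fx=4,fy=4,interpolation=2))
_,f=snap('scene');p,st,m=blob(f['pixels'],45,85,(255,195,290,235),vmin=30);_,d=snap('side');q,_,_=blob(d['pixels'],40,85,(330,250,390,290),smin=80,vmin=30);print(p,q,st)
E
```

```text
amber [325.11294766 271.30027548] [316 252  19  41 726] [array([0.0372, 0.1131, 0.019 ]), array([0.0372, 0.126 , 0.019 ]), array([0.0372, 0.1389, 0.019 ])]
blue [327.33507398 215.57441253] [ 315  192   25   49 1149] [array([-0.0384,  0.112 ,  0.005 ]), array([-0.0383,  0.1287,  0.005 ]), array([-0.0383,  0.1453,  0.005 ])]
green [166.15159574 206.32712766] [158 195  19  33 376] [array([-0.0574, -0.084 ,  0.023 ]), array([-0.0574, -0.0721,  0.023 ]), array([-0.0574, -0.0602,  0.023 ])]
[264.8034188  210.52136752] [356.44176707 274.91566265] [260 203  11  17 117]
```

View pics/c11.png

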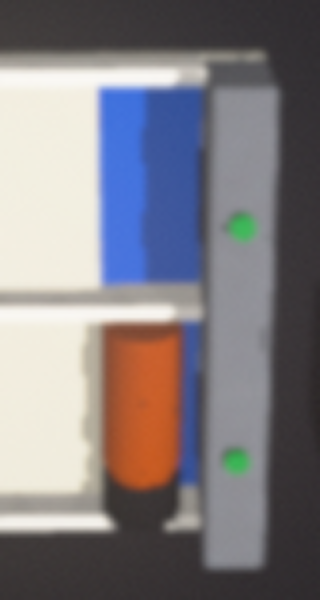

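All checks pass: relative to the blue strip (known 120–154 mm), amber's centre is at about 134 mm. Handing in.

```bash
python3 -c "
from cell import bot
print(bot.hand_in(), bot.observe()['clock'])"
```

```text
the job is handed in; nothing more can be done
the job is handed in; nothing more can be done
```

The job is done and handed in, about 16 s into the 61 s allowed. `hand_in` reports no verdict. I gripped the orange paddle by its yellow handle and rolled the amber vial along the +x lane at about 0.06 m/s. The vial dropped into the cradle. I then stood the paddle on open bench past the end block, at about (0.53, 0.216), let go and moved the arm clear.

**Last checks**
- **Amber vial:** its centre is at rack y of about 134 mm, measured against the blue strip. It sits about 5 mm lower than it did on the lane floor.
- **Green vial:** its position in the scene picture is the same as at the start, at pixel (264.8, 210.5).
- **Paddle:** it looks upright in all three views and was released at the same tool height as the pickup.

**Disagreements**
- **Absolute y readings:** the uncorrected readings put amber at 124–126 mm. The same wrist view put the blue strip about 8 mm short of its known place, so I trusted the reading relative to the strip.
- **Green in the side view:** the final centroid was 4 px off, with a looser colour mask in changed shadow.

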